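Set the trimmer's telescoping length stop and hold it

ROBOT

A 7-joint arm with a two-finger parallel gripper is mounted at the origin on the work surface. World frame = base frame: x ahead of the robot, y to its left, z up, the work surface at z = 0. Lengths are in mm, angles in rad, forces in N, time in s.
With the tool pointing down it reaches from about 400 to 875 mm from the base axis. Payload 4.4 kg.
Tool frame: the origin (TCP) lies at the very end of the fingers, on their centre line; the grasp point (between the pads) lies 19 mm behind it (grip_depth is the distance from the TCP to the grasp point, in mm); z points along the fingers, y is the direction in which the jaws open and shut (so a half turn about z gives the same grasp; the last joint's range is limited). The gripper opens to 85 mm and grips with 20 to 120 N. Pads are 22 mm wide; open, the fingers measure 114 mm over their backs; the gripper's body (76 mm by 85 mm) begins 54 mm behind the grasp point. The pads swing forward as they close: fully open they stand 13 mm farther back than shut.
Start: joints at [1.194, 0.628, 0.038, 1.517, -0.027, 0.996, -0.02], TCP at [198.811, -618.863, 231.313] pointing down, gripper open.
Joint ranges: [-3.06, 3.06], [-0.37, 2.12], [-1.25, 1.32], [0.18, 2.47], [-1.1, 4.24], [0.23, 1.98], [-2.94, 2.94]. Speed limits (rad/s): [2.57, 2.57, 3.14, 3.14, 3.14, 3.14, 3.14].

INTERFACE

Orientations are given as [roll, pitch, yaw] about the fixed x, y, z axes, in that order (R = Rz(yaw) Ry(pitch) Rx(roll)).
In Python, from cell import read_state, get_image, finish_job, recognise, outline_of, grip_depth gives the robot as it stands. The module is installed in compiled form; this text tells all that it offers.
- The arm moves only by the tool send_rows, never from a script. Its argument "rows" is a list of rows, each a list of 5 numbers: the gripper command: -1 is shut, 1 is fully open, values between are in proportion, then the shift along the tool's x, y, z in m, then the turn about the tool's z in rad. In form: [[claw, tx, ty, tz, roll], ...]. A call has 1 to 12 rows; each row shifts and turns the pose as measured when the row begins, along the tool's axes as they then stand; what a row does not reach is not made up. A row lasts 1/12 s, in which the tool goes at most 41.7 mm and 7.16 degrees, less where a joint would pass 70% of its speed; a pose out of reach is approached as far as the arm can. A call with a gripper value outside its range is refused whole. The fingers move at their own pace and stop on an object; the grip force is fixed at half the most. Time passes only in rows, so rows that do not move let the fingers close. It gives the time, the measured TCP pose, the force and the opening at its end, in the units of the state.
- read_state(): the state, without advancing time (a new reading comes with each control period).
- get_image(name): name is "scene" or "top" or "wrist"; returns a dict with "image" (400x640x3 uint8, blue, green, red), "z_map" (400x640 float32, mm along the optical axis (not along the pixel's ray), 0 where there is no reading), "K" (3x3 intrinsics, pixels), "R" (3x3) and "t" (3): a world point X has camera coordinates R X + t; the wrist camera has in their place "tool_from_camera" (4x4, takes a point from camera to tool coordinates, whose origin is the TCP and whose axes are the flange's). Camera axes: x right, y down, z forward; pixel columns grow to the right and rows downward; lengths in mm; the calibration is good to about 2 mm. A picture is of the moment at which its call begins: read the wrist's pose just before it.
- finish_job(): hands the job in, once; it reports no verdict.
Trained networks look in a picture, given as the dict that the camera call returned (one of the last four; its "shot" number tells which), for a name from the list of things; names that differ only in an ending like _2 or _b are one class to them, and where a whole thing is asked for, a point or a joint stands for the part that bears it (a point fixed in the world has none). Each returns a list of dicts, best first, with "score" (0 to 1); they miss things now and then, are a little off and sometimes report something else, mostly with a low value. They report only what shows in the picture. A call takes as long as a camera call.
- recognise(picture, query): "box" ([left, top, right, bottom] in pixels, round what is visible of it).
- outline_of(picture, query): "mask" (400x640 bool, what is visible of it) and "box" ([left, top, right, bottom] in pixels, round what is visible of it).
The state is a dict: "clock": time; "qpos": joint angles; "qd": joint speeds; "tau": joint torques, N m; "eef_pos": TCP position; "tool_rot": TCP orientation; "force": force on the tool from outside, world axes, zero at the start; "torque": the same for the moment, N m; "width": finger opening in mm.
Only numpy, scipy, OpenCV 4.12 (cv2) and the standard library are available. Lean on these libraries where they do the work, as an engineer would, in place of code of your own. Each camera call takes 0.05 s, during which the arm holds its last target.

TASK

Set the paper trimmer's telescoping length stop for 150 mm petal strips: squeeze the lock button in the stop's hand grip to free the arm, without forcing the locked arm, and draw the arm out until the 150 mm line (the third long line, counted from the stop plate) stands at the mouth of the sleeve, to about 2 mm. Finish holding it there, at rest, with the button still squeezed in, so that I can check it with a strip before it locks. Leave the liner bottle, the jar and the tape roll where they are.

Things in the scene. Friction and masses are not known exactly. Their poses are not given: they have to be found in the camera images.
- trimmer: Fixed paper trimmer. Grey board 300 x 400 mm, top at 28 mm; along one 300 mm edge a cutter rail (top at 60 mm) and carriage (96 mm). Along its robot-side 400 mm edge lies the stop's sleeve, a metal tube 40 mm wide, 28 mm high. Origin: on the table under the middle of the sleeve's mouth; x points along the cut line, away from the robot; z up; the stop draws out along -y, the board is on +y.
- sleeve_mouth (a point): Middle of the top edge of the sleeve's mouth, 28 mm above the table: the line against which the scale is read.
- stop (a joint): Telescoping arm: how far out, m = scale reading = sleeve mouth to the stop plate's working face (0 to 0.19; starts locked at 0.04). Bar 30 mm wide, top at 24 mm, white scale with dark lines every 10 mm counted from the stop plate, each fifth (50, 100, 150) long, across the bar; no figures. Button out: a pawl locks it in notches 10 mm apart, 1 mm play. Button in: slides with 1.5 N.
- stop_face (a point): Moves with the arm: on the upper edge of the stop plate's working face (the side facing sleeve and board), 90 mm along x from the bar's middle, 43 mm above the table. The plate is 4 mm thick and 216 mm long, from 18 mm on the robot side of the bar's middle to 198 mm beyond it.
- grip_center (a point): Where to squeeze the upright hand grip at the arm's outer end: a block 30 mm thick (x), 46 mm long (y), top at 89 mm, on an end block 30 mm high, 44 x 58 mm. Point: 62 mm above the table, mid-length, 34 mm outside the stop plate's face, midway between the pressed-in button and the plain ribbed opposite (+x) face. Axes as the trimmer's: squeeze along x, draw along -y; it moves with the arm.
- lock_button (a joint): How far the lock button in the grip's robot-side (-x) face is pressed in, m: 0 out (locked), 0.006 fully in; free above 0.0035, above 0.004 counts as squeezed in. Spring: 7 N to start, 10 N fully in; comes out when let go. Grip and button measure 37 mm across with the button out, 31 mm with it in.
- button_face (a point): Middle of the button's outer face (32 mm long, 42 mm high), 62 mm above the table; moves with the button.
- liner: Bystander: white squeeze bottle with a long nozzle, 34 mm across, 125 mm high, standing beyond the arm's outer end. Origin under its centre.
- jar: Bystander: glass jar with a metal lid, 60 mm across, 65 mm high, standing between the sleeve and the robot. Origin under its centre.
- tape: Bystander: roll of cream tape lying flat, 96 mm across, 25 mm high, beyond the arm's outer end. Origin under its centre.

How it is judged:
By the outcome, as a careful person would: the job done as asked, in the order asked, and still so for the second after the job is handed in, while the arm keeps its last pose, push and grip.
It also fails if it takes over 29 s, if anything falls off the work surface, if the arm or the gripper's body presses on something with over 40 N, if the wrist force passes 120 N, or if a joint passes its speed limit or range.

## Working session

There is one attempt and no reset: what is moved stays moved. The work goes in short steps, Python scripts to look and compute and a tool call to move; the robot and the scene stay as the last step left them, time stands still between calls to the robot, and variables do not carry over. Pictures are saved under pics/ and viewed, and the job is handed in when it is done.

Besides the shell and the picture viewer there is one more tool, called after ">>>" by a JSON object that holds its "api" and its "payload". send_rows: Moves the arm, as the interface text tells. Its arguments: {"type":"object","properties":{"rows":{"type":"array"}},"required":["rows"]}

```bash
mkdir -p pics; cat > h.py <<'E'
import numpy as np, cv2
from cell import *
def px2w(p,u,v,z=None):
    z=p['z_map'][int(v),int(u)] if z is None else z
    c=np.linalg.inv(p['K'])@np.array([u,v,1.])*z
    return p['R'].T@(c-p['t'])
def cloud(p):
    zm=p['z_map'];v,u=np.nonzero(zm>0);z=zm[v,u]
    c=np.linalg.inv(p['K'])@np.vstack([u*z,v*z,z])
    return u,v,(p['R'].T@(c-p['t'][:,None])).T
E
python3 - <<'E'
from h import *
s=read_state();print({k:np.round(v,3) for k,v in s.items()})
for n in ('scene','top'):
    p=get_image(n);cv2.imwrite(f'pics/{n}0.png',p['image'])
    for q in ('trimmer','grip_center','lock_button','liner','jar','tape','stop'):
        r=recognise(p,q)
        for d in r[:2]:
            b=d['box'];print(n,q,round(d['score'],2),np.round(b),np.round(px2w(p,(b[0]+b[2])/2,(b[1]+b[3])/2)))
E
```

```text
{'clock': np.float64(0.0), 'qpos': array([ 1.194,  0.629,  0.038,  1.518, -0.027,  0.996, -0.02 ]), 'qd': array([ 0.002, -0.   ,  0.001,  0.001,  0.001,  0.002, -0.001]), 'tau': array([ 0.0000e+00, -5.6341e+01,  1.2260e+00, -1.9345e+01,  1.1000e-02,
        1.1000e-02,  0.0000e+00]), 'eef_pos': array([ 198.625, -618.257,  230.417]), 'tool_rot': array([-3.14 ,  0.   ,  0.311]), 'force': array([ 0.744, -0.035, -0.418]), 'torque': array([ 0.007, -0.032, -0.012]), 'width': np.float64(85.442)}
scene trimmer 0.82 [292. 133. 494. 241.] [701. 170.  25.]
scene grip_center 0.62 [293. 180. 388. 233.] [623.  31.  30.]
scene liner 0.67 [200. 217. 222. 275.] [ 491. -241.   74.]
scene jar 0.84 [269. 156. 294. 187.] [432.  82.  44.]
scene tape 0.74 [231. 260. 290. 308.] [ 577. -222.   -1.]
scene stop 0.88 [290. 176. 390. 235.] [621.  33.  30.]
top trimmer 0.74 [ 94.  52. 321. 222.] [708. 237.  27.]
top trimmer 0.35 [410. 234. 440. 252.] [ 478. -226.   87.]
top grip_center 0.62 [274. 121. 323. 225.] [626.  33.  45.]
top lock_button 0.58 [301. 216. 317. 222.] [524.   8.  80.]
top liner 0.72 [408. 232. 438. 253.] [ 479. -223.   82.]
top liner 0.56 [301. 214. 318. 222.] [528.   7.  80.]
top jar 0.76 [252. 256. 279. 283.] [422.  97.  66.]
top tape 0.72 [392. 176. 438. 217.] [ 581. -228.   -0.]
top stop 0.9 [272. 122. 318. 222.] [634.  42.   1.]
```

View pics/scene0.png

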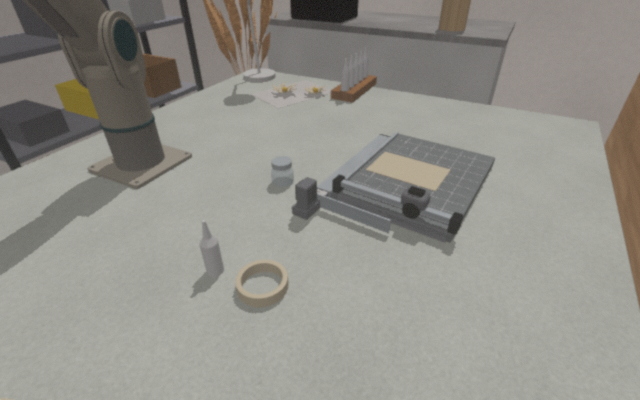

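View pics/top0.png

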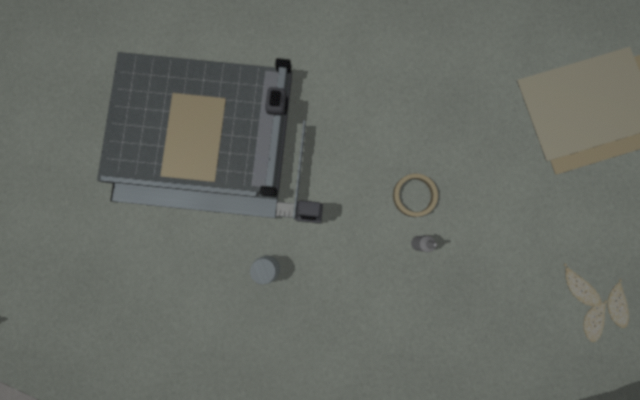

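```bash
python3 - <<'E'
from h import *
p=get_image('top');u,v,P=cloud(p)
def sel(n,m):
    Q=P[m];c=cv2.minAreaRect(Q[:,:2].astype(np.float32));print(n,len(Q),np.round(Q.min(0)),np.round(Q.max(0)),np.round(np.median(Q,0),1),c)
w=(u>296)&(u<330)&(v>190)&(v<228)
sel('griptop',w&(P[:,2]>82)&(P[:,2]<96))
w=(u>105)&(u<285)&(v>180)&(v<220)
sel('sleeve',w&(P[:,2]>22)&(P[:,2]<34)&(v>187+(u-112)*0.1))
big=cv2.resize(p['image'][170:240,100:340],None,fx=3.3,fy=3.3,interpolation=cv2.INTER_CUBIC);cv2.imwrite('pics/t1.png',big)
for n,(a,b) in dict(sl0=(112,193),sl1=(113,201),m0=(277,207),m1=(277,217),plateA=(303,125),plateB=(297,199)).items():
    print(n,np.round(px2w(p,a,b),1))
for q in ('liner','jar','tape'):
    m=outline_of(p,q)[0]['mask'];k=m[v,u]; sel(q,k&(P[:,2]>8))
E
```

```text
griptop 360 [525. -14.  82.] [561.  33.  92.] [544.8  10.1  88.2] ((542.9430541992188, 9.81328010559082), (45.70733642578125, 36.99457931518555), 84.06575775146484)
sleeve 2423 [531.  64.  22.] [592. 446.  32.] [561.2 254.7  27.8] ((561.0386352539062, 254.69480895996094), (383.5575256347656, 31.05878257751465), 84.66313171386719)
sl0 [580.8 440.7  30.2]
sl1 [563.7 440.7  24.3]
m0 [553.   80.2  23.9]
m1 [532.   82.1   3. ]
plateA [731.7  24.2  43.2]
plateB [572.1  37.3  10.7]
liner 328 [ 460. -249.    8.] [ 492. -216.  127.] [ 476.8 -224.8   78.1] ((476.1454772949219, -231.76881408691406), (31.86861801147461, 32.619876861572266), 49.54719543457031)
jar 677 [390.  74.   8.] [447. 129.  70.] [420.3  99.9  64.5] ((418.65093994140625, 101.56021118164062), (55.12638473510742, 57.113712310791016), 87.1383285522461)
tape 683 [ 535. -272.    8.] [ 628. -176.   29.] [ 581.6 -225.9   23.7] ((581.8521728515625, -223.868896484375), (95.67096710205078, 93.21914672851562), 89.88159942626953)
```

View pics/t1.png

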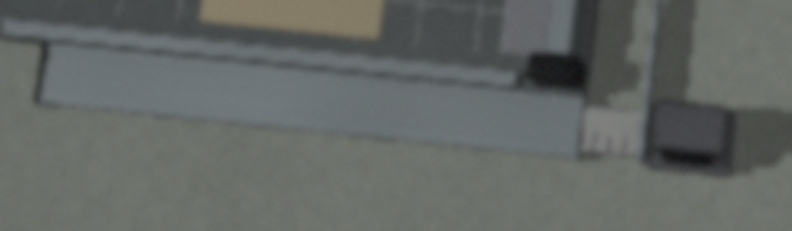

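>>> {"api": "send_rows", "payload": {"rows": [[1,0,0,0,-0.117],[1,0,0,0,-0.117],[1,0,0,0,-0.117],[1,0,0,0,-0.117],[1,0,0,0,-0.117],[1,0,0,0,-0.117],[1,0,0,0,-0.117],[1,0,0,0,-0.117],[1,0,0,0,-0.117],[1,0,0,0,-0.117]]}}

```text
clock: 1.83
eef_pos: [198.6, -619.0, 231.6]
tool_rot: [-3.14, 0.001, 1.535]
force: [-0.2, -0.4, 0.3]
width: 85.3
```

>>> {"api": "send_rows", "payload": {"rows": [[1,0.033,0.014,0,0],[1,0.033,0.014,0,0],[1,0.033,0.014,0,0],[1,0.033,0.014,0,0],[1,0.033,0.014,0,0],[1,0.033,0.014,0,0],[1,0.033,0.014,0,0],[1,0.033,0.014,0,0],[1,0.033,0.014,0,0],[1,0.033,0.014,0,0]]}}

```text
clock: 2.67
eef_pos: [349.1, -292.1, 228.5]
tool_rot: [-3.141, 0.011, 1.52]
force: [0.3, -0.3, -0.1]
width: 85.4
```

>>> {"api": "send_rows", "payload": {"rows": [[1,0.031,0.0175,0,0.01],[1,0.031,0.0175,0,0.01],[1,0.031,0.0175,0,0.01],[1,0.031,0.0175,0,0.01],[1,0.031,0.0175,0,0],[1,0.031,0.0175,0,0],[1,0.031,0.0175,0,0],[1,0.031,0.0175,0,0],[1,0.031,0.0175,0,0],[1,0,0,0,0],[1,0,0,0,0]]}}

```text
clock: 3.58
eef_pos: [539.8, -3.2, 228.3]
tool_rot: [3.132, 0.008, 1.487]
force: [-1.0, -0.6, -0.3]
width: 85.7
```

```bash
cat >> h.py <<'E'
from scipy.spatial.transform import Rotation as Ro
def wrist():
    s=read_state();p=get_image('wrist')
    T=np.eye(4);T[:3,:3]=Ro.from_euler('xyz',s['tool_rot']).as_matrix();T[:3,3]=s['eef_pos']
    W=T@p['tool_from_camera'];p['R']=W[:3,:3].T;p['t']=-p['R']@W[:3,3]
    return s,p
E
python3 - <<'E'
from h import *
s,p=wrist();cv2.imwrite('pics/w0.png',p['image'])
print(np.round(s['eef_pos'],1),np.round(s['tool_rot'],3),np.round(s['qpos'],2))
try: print(grip_depth())
except Exception as e: print(grip_depth,e)
print(np.round(p['tool_from_camera'],2))
E
```

```text
[539.8  -3.2 228.3] [3.132 0.008 1.487] [ 0.19  0.49 -0.36  1.83  0.23  0.85 -0.36]
18.700000000000003 'float' object is not callable
[[   0.     -0.96   -0.3    76.13]
 [   1.     -0.      0.     -0.2 ]
 [  -0.     -0.3     0.96 -142.32]
 [   0.      0.      0.      1.  ]]
```

View pics/w0.png

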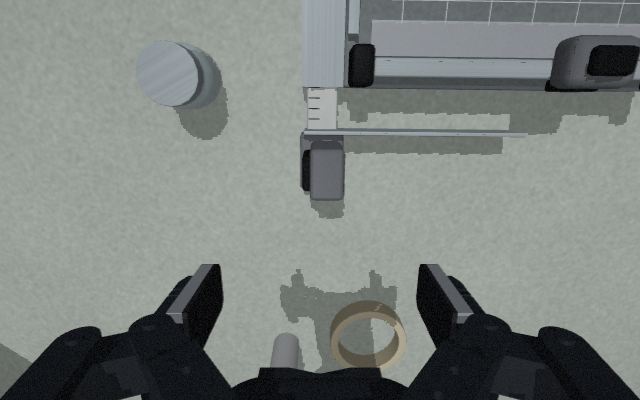

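```bash
python3 - <<'E'
from h import *
s,p=wrist();u,v,P=cloud(p)
w=(u>295)&(u<350)&(v>132)&(v<210)
def sel(n,m):
    Q=P[m];c=cv2.minAreaRect(Q[:,:2].astype(np.float32));print(n,len(Q),np.round(np.median(Q,0),1),np.round(c[0],1),np.round(c[1],1),round(c[2],2));return Q
sel('griptop',w&(P[:,2]>84)&(P[:,2]<94))
sel('grip+btn',w&(P[:,2]>60)&(P[:,2]<94))
sel('btn',w&(P[:,2]>75)&(P[:,2]<85))
Q=sel('plate',(u>300)&(u<530)&(v>120)&(v<142)&(P[:,2]>39)&(P[:,2]<47));
k=Q[:,0]>580;f=np.polyfit(Q[k,0],Q[k,1],1);print('plate slope',f, np.arctan(f[0]))
Q=sel('sleeve',(u>302)&(u<350)&(v<92)&(P[:,2]>22)&(P[:,2]<32))
for a,b in ((303,87),(338,87),(306,87),(345,20),(303,20)): print(np.round(px2w(p,a,b),1))
Q=P[(P[:,2]>22)&(P[:,2]<32)&(u>302)&(u<345)&(v<90)]
for lo in range(70,200,20):
    q=Q[(Q[:,1]>lo)&(Q[:,1]<lo+20)]; 
    if len(q): print(lo,np.round(np.percentile(q[:,0],[1,99]),1),len(q))
E
```

```text
griptop 1729 [548.7  11.2  88.4] [546.4   9.9] [45.8 34.4] 84.51
grip+btn 2166 [546.7  13.   88.1] [545.8  10. ] [46.4 37.5] 85.42
btn 376 [531.8  15.7  82.3] [545.8   9.9] [46.5 37.2] 84.47
plate 968 [637.1  33.6  42.6] [636.9  33.4] [  4.2 214.9] 84.52
plate slope [-0.09513926 94.14103672] -0.09485375578318833
sleeve 4100 [557.8 121.2  27.7] [558.9 119.6] [78.  44.9] 85.46
[533.8  86.1  30.2]
[567.6  83.5  26.8]
[536.6  86.1  25.7]
[577.9 141.   26.1]
[539.3 144.1  26.6]
70 [534.  573.5] 335
90 [535.  574.4] 949
110 [536.9 575.9] 982
130 [538.9 576.8] 1020
150 [540.4 577.6] 464
```

>>> {"api": "send_rows", "payload": {"rows": [[1,0.007,0.0035,0.02,0.01],[1,0.007,0.0035,0.03,0],[1,0,0,0.03,0],[1,0,0,0.02,0],[1,0,0,0,0],[1,0,0,0,0]]}}

```text
clock: 4.18
eef_pos: [548.3, -1.5, 127.8]
tool_rot: [3.127, 0.013, 1.462]
force: [-0.3, 0.1, 0.3]
width: 85.5
```

```bash
python3 - <<'E'
from h import *
s,p=wrist();u,v,P=cloud(p);cv2.imwrite('pics/w1.png',p['image'])
print(np.round(s['eef_pos'],1),np.round(s['tool_rot'],3))
m=(P[:,2]>84)&(P[:,2]<94)&(np.hypot(P[:,0]-548,P[:,1]-10)<45)
for n,m in (('top',m),('all',(P[:,2]>65)&(P[:,2]<94)&(np.abs(P[:,0]-546)<25)&(abs(P[:,1]-10)<30))):
    Q=P[m]
    if len(Q):
        c=cv2.minAreaRect(Q[:,:2].astype(np.float32));print(n,len(Q),np.round(np.median(Q,0),1),np.round(c[0],1),np.round(c[1],1),round(c[2],2))
E
```

```text
[548.3  -1.5 127.8] [3.127 0.013 1.462]
top 3752 [548.8  12.1  88.4] [546.6  10.3] [45.6 33.7] 84.95
all 4681 [546.9  14.1  88.2] [545.5  10.5] [45.7 37.8] 83.82
```

View pics/w1.png

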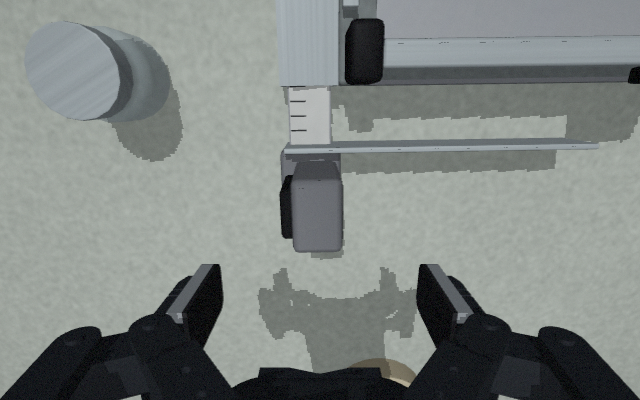

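>>> {"api": "send_rows", "payload": {"rows": [[1,0.006,-0.0005,0,-0.007],[1,0.006,-0.0005,0,-0.007],[1,0,0,0.02,0],[1,0,0,0.02,0],[1,0,0,0,0]]}}

```text
clock: 4.65
eef_pos: [554.6, 10.8, 94.8]
tool_rot: [3.113, 0.011, 1.474]
force: [-1.0, -0.4, -0.1]
width: 85.0
```

>>> {"api": "send_rows", "payload": {"rows": [[1,-0.0005,-0.006,0.015,0],[1,0,0,0,0],[1,0,0,0,0]]}}

```text
clock: 4.9
eef_pos: [551.7, 12.5, 83.4]
tool_rot: [3.107, 0.009, 1.476]
force: [-0.2, -0.1, 0.5]
width: 85.3
```

>>> {"api": "send_rows", "payload": {"rows": [[1,-0.0025,-0.004,0.015,0],[1,0,0,0.015,0],[1,0,0,0.008,0],[1,0,0,0,0],[1,0,0,0,0]]}}

```text
clock: 5.32
eef_pos: [555.2, 11.4, 51.9]
tool_rot: [3.094, 0.007, 1.477]
force: [0.3, -0.2, 0.5]
width: 85.5
```

>>> {"api": "send_rows", "payload": {"rows": [[1,0,0,0,0],[1,0,0,0,0]]}}

```text
clock: 5.48
eef_pos: [556.5, 11.7, 53.7]
tool_rot: [3.091, 0.006, 1.477]
force: [0.1, -0.2, 0.1]
width: 85.4
```

>>> {"api": "send_rows", "payload": {"rows": [[1,0,-0.008,0.004,0],[1,0,0,0,0]]}}

```text
clock: 5.65
eef_pos: [549.1, 12.5, 50.3]
tool_rot: [3.089, 0.006, 1.476]
force: [-0.9, 0.4, 0.5]
width: 85.3
```

```bash
python3 - <<'E'
from h import *
s=read_state();print({k:np.round(v,4) for k,v in s.items()})
E
```

```text
{'clock': np.float64(5.65), 'qpos': array([ 0.0475,  0.7449, -0.1987,  1.9843,  0.3938,  0.3989, -0.5521]), 'qd': array([ 0.0096, -0.0162, -0.0017, -0.0552, -0.0055,  0.005 ,  0.0138]), 'tau': array([-2.90000e-02, -5.27658e+01, -1.99760e+00, -1.08706e+01,
        1.44300e-01, -6.07200e-01, -7.73000e-02]), 'eef_pos': array([549.1208,  12.5209,  50.2519]), 'tool_rot': array([3.089 , 0.0055, 1.4764]), 'force': array([-0.9496,  0.4051,  0.5022]), 'torque': array([0.0241, 0.1457, 0.0306]), 'width': np.float64(85.2511)}
```

>>> {"api": "send_rows", "payload": {"rows": [[1,-0.0025,0,0.007,0],[0.4,0,-0.0005,0.001,0]]}}

```text
clock: 5.82
eef_pos: [548.8, 9.9, 42.4]
tool_rot: [3.088, 0.006, 1.477]
force: [-0.2, -0.4, -0.7]
width: 75.4
```

>>> {"api": "send_rows", "payload": {"rows": [[-0.05,0,-0.0003,0.0008,0],[-0.05,0,-0.0003,0.0008,0],[-0.05,0,-0.0003,0.0008,0]]}}

```text
clock: 6.07
eef_pos: [547.4, 9.7, 39.0]
tool_rot: [3.089, 0.006, 1.477]
force: [-2.9, 0.2, 1.9]
width: 41.0
```

```bash
python3 - <<'E'
from h import *
s,p=wrist();u,v,P=cloud(p);cv2.imwrite('pics/w2.png',p['image'])
print(np.round(s['eef_pos'],1),np.round(s['tool_rot'],3),s['width'])
E
```

```text
[547.4   9.7  39. ] [3.089 0.006 1.477] 40.97610767301395
```

View pics/w2.png

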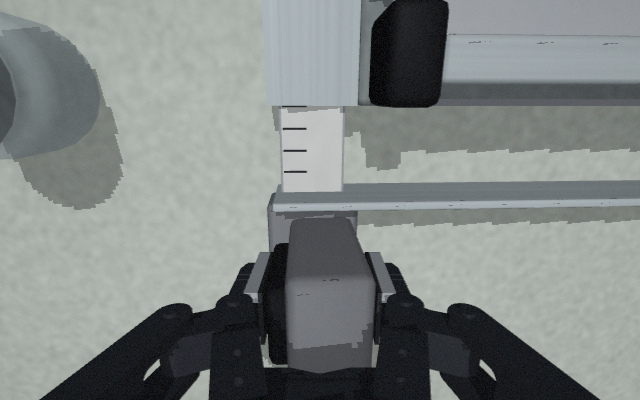

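>>> {"api": "send_rows", "payload": {"rows": [[-0.05,0,0.001,-0.0025,0],[-0.3,0,0,0,0],[-0.6,0,0,0,0],[-1,0,0,0,0],[-1,0,0,0,0]]}}

```text
clock: 6.53
eef_pos: [549.8, 9.6, 42.1]
tool_rot: [3.088, 0.006, 1.477]
force: [4.1, 0.9, 0.8]
width: 30.1
```

```bash
python3 - <<'E'
from h import *
s,p=wrist();u,v,P=cloud(p);cv2.imwrite('pics/w3.png',p['image'])
print(np.round(s['eef_pos'],1),np.round(s['tool_rot'],3),s['width'],s['force'],s['torque'])
E
```

```text
[549.8   9.6  42.1] [3.088 0.006 1.477] 30.07386916318622 [4.13374968 0.85492838 0.82395301] [0.18564244 1.35136179 0.0776886 ]
```

View pics/w3.png

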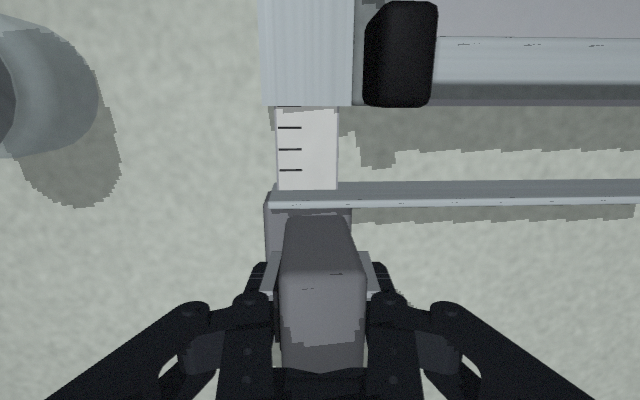

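>>> {"api": "send_rows", "payload": {"rows": [[-1,-0.003,0,0,0],[-1,-0.004,0,0,0]]}}

```text
clock: 6.75
eef_pos: [549.2, 4.2, 42.1]
tool_rot: [3.088, 0.005, 1.479]
force: [2.5, 1.9, -0.0]
width: 30.4
```

Slides freely (under 2 N). Continue.

>>> {"api": "send_rows", "payload": {"rows": [[-1,-0.007,0,0,0],[-1,-0.007,0,0,0],[-1,-0.007,0,0,0],[-1,-0.007,0,0,0],[-1,-0.007,0,0,0]]}}

```text
clock: 7.17
eef_pos: [545.7, -33.0, 42.0]
tool_rot: [3.089, 0.004, 1.48]
force: [4.1, 2.4, -1.2]
width: 30.3
```

>>> {"api": "send_rows", "payload": {"rows": [[-1,-0.007,0,0,0],[-1,-0.007,0,0,0],[-1,-0.007,0,0,0],[-1,-0.006,0,0,0],[-1,-0.005,0,0,0]]}}

```text
clock: 7.58
eef_pos: [542.1, -70.4, 42.1]
tool_rot: [3.089, 0.005, 1.478]
force: [3.7, 1.6, -1.3]
width: 30.9
```

```bash
python3 - <<'E'
from h import *
s,p=wrist();u,v,P=cloud(p);cv2.imwrite('pics/w4.png',p['image'])
print(np.round(s['eef_pos'],1),np.round(s['tool_rot'],3),s['width'],s['force'],s['torque'])
E
```

```text
[542.1 -70.4  42.1] [3.089 0.005 1.478] 30.93740999966375 [ 3.69492319  1.59570921 -1.29550587] [0.30936109 1.25415054 0.12263399]
```

View pics/w4.png

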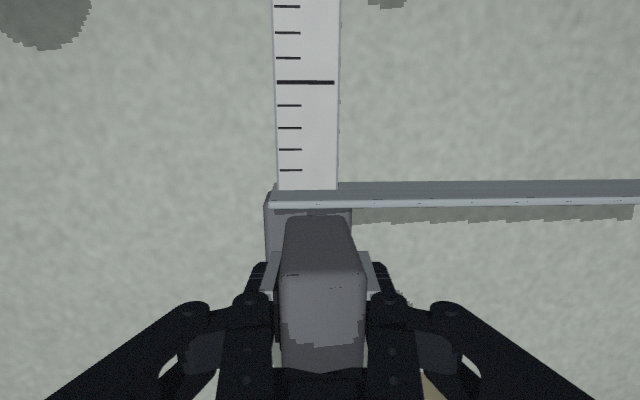

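>>> {"api": "send_rows", "payload": {"rows": [[-1,-0.006,0,0,0],[-1,-0.006,0,0,0],[-1,-0.006,0,0,0],[-1,-0.004,0,0,0],[-1,-0.002,0,0,0],[-1,0,0,0,0]]}}

```text
clock: 8.13
eef_pos: [539.4, -98.5, 42.0]
tool_rot: [3.089, 0.006, 1.477]
force: [4.3, 0.2, -0.6]
width: 30.0
```

```bash
python3 - <<'E'
from h import *
s=read_state();p=get_image('top');
print(np.round(s['eef_pos'],1),np.round(s['tool_rot'],3),s['width'],s['force'],s['torque'],np.abs(s['qd']).max())
cv2.imwrite('pics/t2.png',cv2.resize(p['image'][170:240,260:370],None,fx=7,fy=7,interpolation=cv2.INTER_CUBIC))
q=get_image('scene');cv2.imwrite('pics/s2.png',cv2.resize(q['image'][160:240,260:400],None,fx=5.5,fy=5.5,interpolation=cv2.INTER_CUBIC))
E
```

```text
[539.4 -98.5  42. ] [3.089 0.006 1.477] 29.98495936923376 [ 4.32789082  0.21164402 -0.57570426] [0.30353016 1.27066748 0.13903478] 0.005044924431498012
```

View pics/t2.png

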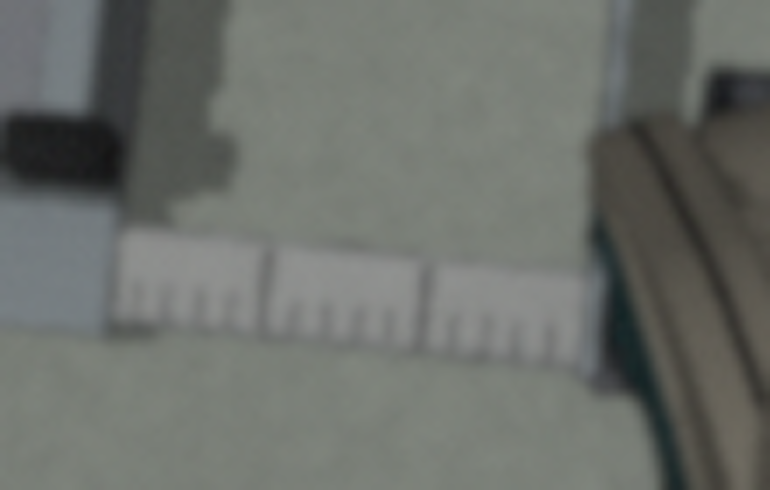

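View pics/s2.png

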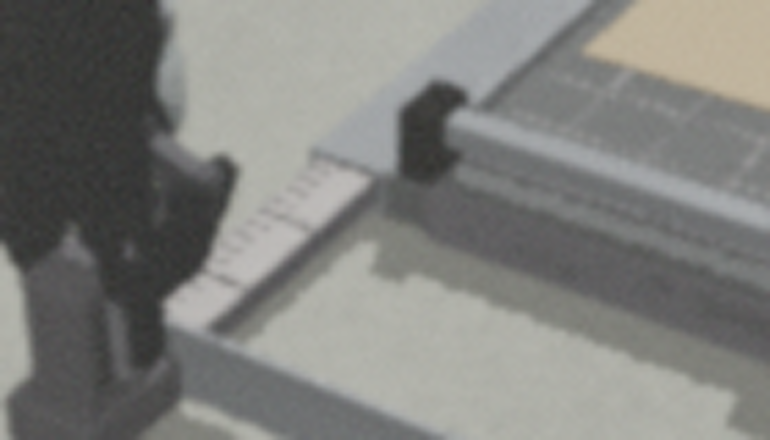

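```bash
cat > rect.py <<'E'
from h import *
p=get_image('top')
th=-0.0949;ex=np.array([np.cos(th),np.sin(th),0]);ey=np.array([-np.sin(th),np.cos(th),0])
O=np.array([553.3,80,0]) # approx mouth; s along -y'
S=np.arange(-25,165,0.25)
def samp(z,xs):
    out=[]
    for x in xs:
        W=O+x*ex-S[:,None]*ey+np.array([0,0,z]);c=(p['R']@W.T).T+p['t'];q=(p['K']@c.T).T;q=q[:,:2]/q[:,2:]
        out.append(cv2.remap(p['image'],q[:,0:1].astype(np.float32),q[:,1:2].astype(np.float32),cv2.INTER_CUBIC).mean(2)[:,0])
    return np.array(out)
a=samp(24,np.arange(2,12,1)).mean(0);b=samp(28,np.arange(-12,16,1)).mean(0);b2=samp(28,np.arange(-19,-15,1)).mean(0)
from scipy.signal import find_peaks
def sub(y,i):
    c=np.polyfit(S[i-3:i+4],y[i-3:i+4],2);return -c[1]/2/c[0]
pk,_=find_peaks(-a,prominence=15)
print('lines',[(round(sub(a,i),2),round(a[i])) for i in pk])
for n,y in (('b',b),('edge',b2)):
    g=np.gradient(y,S); k=(abs(S)<20);i=np.where(k)[0][np.argmax(abs(g[k]))];print(n,'mouth',round(sub(abs(g),i),2),round(g[i],1))
g=np.gradient(b,S);print([(S[i],round(g[i],1)) for i in range(0,len(S),4) if abs(S[i])<16])
im=np.vstack([np.repeat(samp(24,np.arange(-25,25,.25)),1,0)]);cv2.imwrite('pics/rect%d.png'%p['shot'],im);print(p['shot'])
E
python3 rect.py
```

```text
lines [(np.float64(45.25), 116), (np.float64(95.03), 117), (np.float64(154.9), 39)]
b mouth 0.19 6.2
edge mouth -4.27 -5.3
[(np.float64(-15.0), np.float64(-0.0)), (np.float64(-14.0), np.float64(-0.1)), (np.float64(-13.0), np.float64(0.0)), (np.float64(-12.0), np.float64(0.1)), (np.float64(-11.0), np.float64(0.1)), (np.float64(-10.0), np.float64(0.1)), (np.float64(-9.0), np.float64(-0.0)), (np.float64(-8.0), np.float64(-0.8)), (np.float64(-7.0), np.float64(-1.1)), (np.float64(-6.0), np.float64(-2.5)), (np.float64(-5.0), np.float64(-3.9)), (np.float64(-4.0), np.float64(-3.9)), (np.float64(-3.0), np.float64(-2.7)), (np.float64(-2.0), np.float64(0.9)), (np.float64(-1.0), np.float64(4.1)), (np.float64(0.0), np.float64(6.2)), (np.float64(1.0), np.float64(5.2)), (np.float64(2.0), np.float64(3.2)), (np.float64(3.0), np.float64(1.2)), (np.float64(4.0), np.float64(-0.4)), (np.float64(5.0), np.float64(-0.7)), (np.float64(6.0), np.float64(0.3)), (np.float64(7.0), np.float64(1.0)), (np.float64(8.0), np.float64(0.9)), (np.float64(9.0), np.float64(0.9)), (np.float64(10.0), np.float64(0.2)), (np.float64(11.0), np.float64(-0.2)), (np.float64(12.0), np.float64(-0.2)), (np.float64(13.0), np.float64(-0.3)), (np.float64(14.0), np.float64(0.0)), (np.float64(15.0), np.float64(0.1))]
12[ WARN:0@2.960] global loadsave.cpp:1063 imwrite_ Unsupported depth image for selected encoder is fallbacked to CV_8U.
```

```bash
cat > cmp.py <<'E'
import sys
src=open('rect.py').read()
exec(src.split("a=samp")[0])
from scipy.signal import find_peaks
now=p['image'].copy(); cv2.imwrite('pics/topraw%d.png'%p['shot'],now)
def sub(y,i):
    c=np.polyfit(S[i-3:i+4],y[i-3:i+4],2);return round(-c[1]/2/c[0],2)
for n,im in (('start',cv2.imread('pics/top0.png')),('now',now)):
    p['image']=im
    for nm,xs in (('short',np.arange(-13,-5,1)),('long',np.arange(2,12,1)),('off',np.arange(-19,-16,1))):
        y=samp(24,xs).mean(0)
        pk,_=find_peaks(-y,prominence=4)
        print(n,nm,[(float(sub(y,i)),int(y[i])) for i in pk if S[i]<140])
        if nm!='short': print('   ',y[(S>=-12)&(S<8)][::4].round().astype(int))
E
python3 cmp.py
```

```text
start short [(-2.73, 91), (6.93, 112), (16.74, 114), (27.25, 113), (43.96, 52), (94.47, 48)]
start long [(-3.13, 100), (43.51, 54), (95.45, 48)]
    [110 110 111 111 110 109 107 104 102 100 102 106 111 115 118 120 121 121
 121 121]
start off [(-2.15, 89), (6.42, 92), (26.87, 101), (44.33, 55), (72.54, 27)]
    [113 112 112 112 112 110 106 101  95  91  90  92  95  99 101 100  98  95
  92  93]
now short [(-2.75, 109), (5.51, 128), (14.78, 127), (25.27, 125), (35.29, 128), (45.1, 115), (54.89, 126), (65.1, 126), (75.44, 126), (84.98, 127), (95.24, 110), (104.71, 126), (115.46, 125), (124.73, 126), (135.41, 123)]
now long [(-3.04, 111), (45.2, 116), (95.02, 117)]
    [122 123 123 123 123 121 119 116 113 111 113 117 123 128 132 134 135 135
 135 135]
now off [(-2.07, 102), (6.33, 106), (26.04, 115), (35.06, 116), (46.27, 111), (54.09, 115), (74.8, 115), (94.88, 108), (105.27, 114), (114.67, 109), (124.9, 111), (135.32, 113)]
    [125 124 124 124 124 122 118 114 108 104 102 105 108 110 112 111 109 108
 107 107]
```

>>> {"api": "send_rows", "payload": {"rows": [[-1,-0.0016,0,0,0],[-1,0,0,0,0]]}}

```text
clock: 8.5
eef_pos: [539.3, -99.6, 42.1]
tool_rot: [3.089, 0.006, 1.478]
force: [3.5, -2.0, -1.0]
width: 30.4
```

```bash
python3 cmp.py | grep now; python3 -c "
from h import *
s=read_state();print(s['eef_pos'],s['force'],s['width'],abs(s['qd']).max(),s['clock'])"
```

```text
now short [(-2.84, 104), (5.93, 128), (16.58, 128), (25.73, 128), (36.62, 126), (46.18, 113), (56.27, 126), (66.66, 128), (76.06, 126), (86.71, 125), (96.26, 111), (106.68, 125), (115.87, 125), (126.63, 125), (136.28, 124)]
now long [(-2.89, 106), (46.25, 118), (96.35, 118)]
now off [(-2.17, 102), (6.62, 105), (26.27, 114), (37.11, 118), (46.67, 110), (56.78, 114), (76.62, 114), (86.73, 116), (96.3, 109), (115.36, 113), (125.82, 116), (135.89, 113)]
[539.29332636 -99.53538329  42.0736325 ] [ 4.22561342 -1.59005474 -1.00842986] 30.612893977069437 0.002661543909634966 8.55
```

>>> {"api": "send_rows", "payload": {"rows": [[-1,-0.0006,0,0,0],[-1,0,0,0,0]]}}

```text
clock: 8.72
eef_pos: [539.3, -99.6, 42.1]
tool_rot: [3.089, 0.006, 1.478]
force: [4.5, -1.7, -1.9]
width: 30.2
```

```bash
python3 cmp.py | grep "now long"; python3 -c "
from h import *
s,p=wrist();print(s['eef_pos'],s['force'],s['width'],abs(s['qd']).max(),s['clock']);cv2.imwrite('pics/w5.png',p['image'])
p=get_image('top')
u,v,P=cloud(p)
for q in ('liner','jar','tape'):
    m=outline_of(p,q)
    if m:
        k=m[0]['mask'][v,u]&(P[:,2]>8);print(q,cv2.minAreaRect(P[k][:,:2].astype(np.float32)))
"
```

```text
now long [(-3.01, 106), (46.26, 119), (96.49, 118)]
[539.30472069 -99.65640121  42.07612254] [ 3.88610325 -0.70262125 -1.9450089 ] 30.93350160628629 0.002315118371557969 8.7667
jar ((418.6865234375, 101.634521484375), (54.76726531982422, 56.70869064331055), 87.73963928222656)
```

View pics/w5.png

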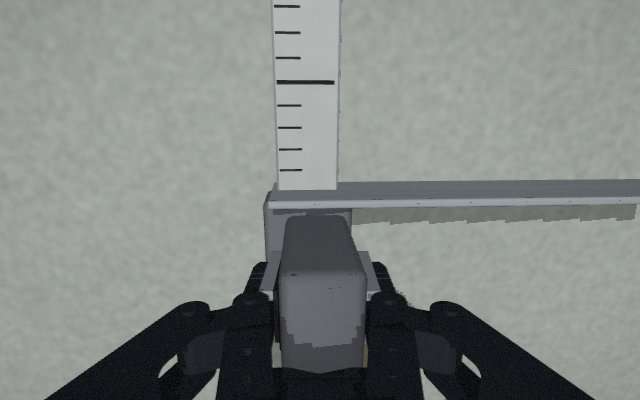

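```bash
python3 -c "
from h import *
p=get_image('scene')
for q in ('liner','jar','tape'): print(q,[(np.round(d['box']),round(d['score'],2)) for d in recognise(p,q)[:1]])
print(finish_job()); s=read_state();print(s['clock'],s['eef_pos'],s['width'])
"
```

```text
liner [(array([200., 219., 222., 277.]), 0.75)]
jar []
tape [(array([233., 259., 288., 310.]), 0.68)]
the job is handed in; nothing more can be done
None
the job is handed in; nothing more can be done
```

The stop is set at about 149.5 mm, within your 2 mm. The arm is holding it there at rest, with the lock button still squeezed in. I squeezed first (gap between the pads down from 41 to about 30 mm) and then drew the arm out 110 mm. It slid freely, with at most about 2.5 N along the draw, so the locked arm was not forced.

**Reading:** the two measurements differ slightly. Gripper travel gives about 149.7 mm, and the scale lines in the top picture give about 149.4 mm. Both are counted from the stated 40 mm start. A last 0.6 mm nudge barely moved it.

**Button:** the pads are 30 to 31 mm apart, against 31 mm with the button fully in. I judged it from that gap; the button's own travel was not read directly.

**Drift:** the tool tilted about 3° and drifted a few millimetres sideways on the way down. I corrected the position before gripping, but could not correct the tilt.

**Other items:**
- **Jar:** measured in the top picture, and in its starting place. The recogniser missed it in the last scene picture.
- **Liner bottle and tape roll:** not found in the late top picture, probably behind the arm. In the scene picture they were within 2 pixels of their starting boxes.

The job was handed in at about 9 s of the 29 s allowed. No readings could be taken after that.

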